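Prove the earth-leakage breaker, then hold the terminal cover at its mark

ROBOT

A 7-joint arm with a two-finger parallel gripper is mounted at the origin on the work surface. World frame = base frame: x ahead of the robot, y to its left, z up, the work surface at z = 0. Lengths are in m, angles in rad, forces in N, time in s.
With the tool pointing down it reaches from about 0.375 to 0.925 m from the base axis. Payload 3.1 kg.
Tool frame: the origin (TCP) lies on the centre line of the jaws, within the pads' length; the fingertips stand 22 mm ahead of it and the grasp point (between the pads) lies 3 mm ahead of it; z points along the fingers, y is the line along which they close (so a half turn about z gives the same grasp; the last joint's range is limited). The gripper opens to 85 mm and grips with 20 to 120 N. Pads are 22 mm wide; open, the fingers measure 114 mm over their backs; the gripper's body (76 mm by 85 mm) begins 54 mm behind the grasp point. The pads swing forward as they close: fully open they stand 13 mm farther back than shut.
Start: joints at [-1.347, 0.383, 0.044, 1.598, -0.018, 1.161, -0.05], TCP at [0.206, 0.617, 0.253] pointing down, gripper open.
Joint ranges: [-2.61, 2.61], [-0.41, 2.15], [-1.48, 1.57], [0, 2.5], [-1.57, 4.71], [0.05, 1.97], [-2.85, 2.85]. Speed limits (rad/s): [2.79, 2.79, 3.14, 3.14, 3.14, 3.14, 3.14].

INTERFACE

Orientations are given as a unit quaternion [w, x, y, z].
In Python, from station import manip, eoat, kin, imaging, job gives the robot as it stands. The module is installed in compiled form; this text tells all that it offers. Calls block until the motion is done:
- manip.move_pose(position, orientation): joint-space move of the TCP to a pose.
- manip.move_linear(position, rotation=None, vel=0.15, guard=None): straight line of the TCP; rotation=None keeps the orientation; vel is the mean speed in m/s. With guard (N) it stops when the force on the tool has changed by that much, and returns True; else False.
- manip.goto_joints(angles): joint-space move.
- eoat.let_go() and eoat.close(effort=None): open the fingers fully, or close them until they stop; effort is the grip in N (None keeps the last).
- manip.sleep(seconds).
- kin.solve_ik(position, orientation): joint angles nearest the present ones, or None.
- manip.state(): the state.
- imaging.read_camera(name): name is "side" or "top"; returns a dict with "img" (400x640x3 uint8, red, green, blue), "fx", "fy", "cx", "cy" (pixels), "k1" (the pictures are not rectified: a ray, as slopes to the right and down, at radius r is drawn at 1 + k1 r^2 times it, then the intrinsics apply), "rvec" (rotation vector, rad) and "tvec" (3), from world to camera coordinates, as OpenCV has them. Camera axes: x right, y down, z forward; pixel columns grow to the right and rows downward; lengths in m; the calibration is good to about 2 mm. A picture is of the moment at which its call begins. There is no depth.
A pose or a line that the arm cannot do raises manip.PlanningError and nothing moves.
- job.job_done(): hands the job in; it is judged then, once.
The state is a dict: "time_s": time; "joint_positions": joint angles; "qd": joint speeds; "effort": joint torques, N m; "eef_pos": TCP position; "tcp_rot": TCP orientation; "wrist_force": force on the tool from outside, world axes, zero at the start; "moment": the same for the moment, N m; "width": opening from 0.0 (shut) to 1.0 (fully open); "grasp_force": force on a finger pad.
Only numpy, scipy, OpenCV 4.12 (cv2) and the standard library are available. Lean on these libraries where they do the work, as an engineer would, in place of code of your own. Each camera call takes 0.05 s, during which the arm holds its last target. There are 200 camera calls.

TASK

Prove the breaker on the bench board, then give your colleague safe access to measure at the live terminals: with the terminal cover still shut, press the breaker's test button so that its lever drops, and lift the lever back up to on. Then raise the clear terminal cover until the black knob on its edge lines up with the red marker on the quadrant, and finish holding the cover still there with the gripper: do not let go of it, it would fall shut. Leave the red marker and everything else lying on the bench where it is.

Things in the scene. Friction and masses are not known exactly. Their poses are not given: they have to be found in the camera images.
- breaker_box: The breaker's fixed enclosure, lying on its back on a 4 mm plate: white, 220 (x) x 170 (y), grey cover 76 high; out of it stands a dark breaker 150 x 92, its face 93 above the underside. Origin: centre of the underside. x points away from the robot (the board's 'up'), y left, z up. The terminal box lies beside it, axes parallel, 40 mm apart; either may be on the left.
- test_button (a joint): Travel of the breaker's test button in m: 0 out, 0.005 fully in (pressed straight down, about 4 N against its spring). It releases the lever at 2 to 4 mm; it also dips for a moment as the lever clicks in.
- button_top (a point): Centre of the top of the test button: yellow, round, 14 mm across, standing 8 mm above the breaker's face, on a white patch. 46 mm to the right (-y of breaker_box) and 8 mm to -x of the lever's pivot.
- trip_lever (a joint): Angle of the breaker's black lever with a white tip, in rad: about 0.05 up and latched (on: leaning some 20 degrees towards +x of breaker_box), 0.8 fully dropped (off: leaning as far towards -x, to the robot). Spring-loaded towards dropped: to reset it, push it up to its stop (-0.08), up to about 5 N, where it clicks in; let go sooner, it drops again.
- lever_tip (a point): Middle of the lever's tip. The lever is 22 mm wide (y), 10 mm thick (x) and stands 23 mm out of the breaker's face; its pivot lies 18 mm below the face, 45 mm from this point.
- terminal_box: The terminal box: a white steel box 220 (x) x 170 (y) x 74 high, open on top, with a row of terminals inside, under the clear cover. Origin: centre of the underside; axes as for breaker_box. Fixed.
- cover (a joint): Opening angle of the terminal cover in rad: 0 shut (level), growing as its near edge rises; ends at 1.36. Nothing holds it up: it falls shut under its own weight (about 0.35 to 0.7 kg) when let go.
- cover_hinge (a point): Middle of the cover's hinge line, which runs along y of terminal_box at the far edge (105 mm to +x of the box's centre, 80 mm above its underside). The cover is a clear pane in a yellow frame, 212 mm from hinge to near edge, 170 wide, 6 thick, centred on the hinge's height.
- cover_handle (a point): Middle of the black bow handle on top of the cover: a round bar 10 mm thick and 100 mm long along y, 178 mm from the hinge along the cover, its centre 42 mm above the middle of the cover's thickness (39 mm free below the centre). It turns with the cover.
- stay_knob (a point): Centre of the black knob, 16 mm across with a white dot on its end, on the cover's right-hand (-y) edge; it runs along the slotted steel quadrant, an arc of 110 mm radius about the hinge on the right-hand side of the terminal box, the plate of which reaches 125 mm from the hinge line and 205 mm above the bench.
- stay_mark (a point): The red marker clamped on the quadrant: the point where the knob's centre must come (same radius, same distance from the box). The marker is a red line across the quadrant and a red clip on its outer rim, at 34 to 57 degrees of opening. It can slip if it is knocked.
- multimeter: Bystander, loose (mm): a yellow and black hand multimeter, 190 x 90 x 40. Origin: centre of the underside.
- pliers: Bystander, loose (mm): combination pliers with yellow handles, about 180 x 60 x 18. Origin: centre of the underside (at the jaws pivot).
- cutters: Bystander, loose (mm): side cutters with yellow handles, about 155 x 60 x 18. Origin: centre of the underside (at the jaws pivot).
- station_box: Bystander, loose (mm): a white push-button box with a black base and three round holes, 75 x 190 x 62. Origin: centre of the underside.
- carton_a: Bystander, loose (mm): a white product carton with a yellow band, 50 x 80 x 90 high. Origin: centre of the underside.
- carton_b: Bystander, loose (mm): a white product carton with a yellow band, 50 x 80 x 90 high. Origin: centre of the underside.
- screwdriver: Bystander, loose (mm): a screwdriver with a blue handle, 26 thick and 216 long along its y, lying on the front strip of the board's plate. Origin: centre of the underside.
- rail_offcut: Bystander, loose (mm): a short piece of steel mounting rail, 35 x 110 x 7, lying on the front strip of the board's plate. Origin: centre of the underside.

How it is judged:
On the way, in this order (a step that is already met when the one before it is completed fails the run):
1. the test button is pressed and the lever has dropped, the cover still shut (value of joint test_button above 0.002 m and value of joint trip_lever above 0.7 rad and value of joint cover below 0.08 rad), for 0.05 s.
2. the lever is back up and the button is out, the cover still shut (value of joint trip_lever below 0.1 rad and value of joint test_button below 0.001 m and value of joint cover below 0.08 rad), for 0.2 s.
At the end, for the whole second after the job is handed in: The knob's centre is within 12 mm of the marker's point (about 6 degrees), the cover is still (under 0.05 rad/s) and carried by the fingers (contact force over 0.5 N), the lever is up (under 0.1 rad) and the test button is out (distance between stay_knob and stay_mark below 0.012 m and velocity of joint cover between -0.05 and 0.05 rad/s and contact force between the fingers and cover above 0.5 N and value of joint trip_lever below 0.1 rad and value of joint test_button below 0.001 m); the arm keeps its last pose, push and grip.
It fails at once if the red marker is shifted by more than 8 mm (distance of stay_mark from where it was at the start of the episode above 0.008 m).
It fails at once if one of the loose things on the bench or on the plate is moved by more than 25 mm (distance of any of multimeter, pliers, cutters, station_box, carton_a, carton_b, screwdriver, rail_offcut from where it was at the start of the episode above 0.025 m).
It also fails if it takes over 67 s, if anything falls off the work surface, if the arm or the gripper's body presses on something with over 40 N, if the wrist force passes 120 N, or if a joint passes its speed limit or range.

## Working session

There is one attempt and no reset: what is moved stays moved. The work goes in short steps, each a Python script; the robot and the scene stay as the last script left them, time stands still between calls to the robot, and variables do not carry over. Pictures are saved under pics/ and viewed, at most 10 in all, crops included, and the job is handed in when it is done.

```bash
mkdir -p pics; python3 - <<'E'
from station import manip, imaging
import cv2,numpy as np
for n in("side","top"):
    c=imaging.read_camera(n); cv2.imwrite(f"pics/{n}0.png",cv2.cvtColor(c["img"],cv2.COLOR_RGB2BGR))
    print(n,{k:np.round(v,4).tolist() for k,v in c.items() if k!="img"})
s=manip.state();print({k:np.round(v,3).tolist() for k,v in s.items()})
E
```

```text
side {'fx': 416.7252, 'fy': 416.7252, 'cx': 321.6347, 'cy': 195.7621, 'k1': -0.0049, 'rvec': [0.244, -2.8206, 1.2253], 'tvec': [0.4923, 0.1414, 1.4585]}
top {'fx': 404.4408, 'fy': 404.4408, 'cx': 325.1996, 'cy': 199.6479, 'k1': 0.0001, 'rvec': [2.1906, -2.1766, 0.072], 'tvec': [0.0104, 0.5167, 1.4925]}
{'time_s': 0.1, 'joint_positions': [-1.347, 0.384, 0.044, 1.599, -0.018, 1.161, -0.05], 'qd': [0.001, -0.001, 0.0, -0.005, 0.001, -0.002, -0.001], 'effort': [0.003, -43.472, 1.029, -25.045, 0.011, 0.005, 0.0], 'eef_pos': [0.205, 0.616, 0.252], 'tcp_rot': [-0.0, 0.16, 0.987, -0.001], 'wrist_force': [0.165, -0.586, 0.367], 'moment': [0.018, -0.001, 0.054], 'grasp_force': 0.0, 'width': 0.999}
```

View pics/side0.png

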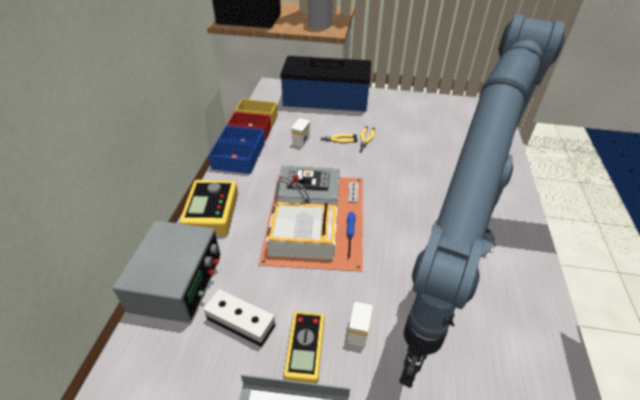

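View pics/top0.png

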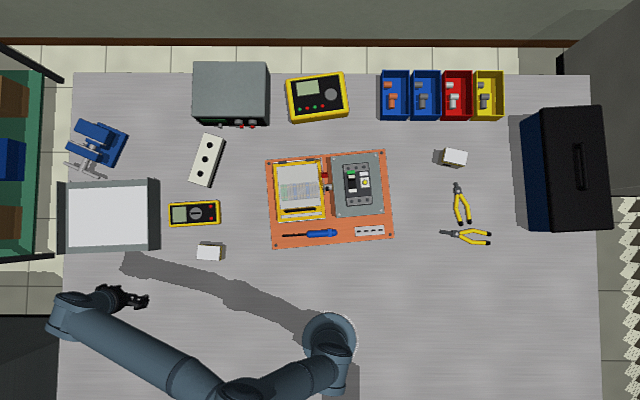

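The side view shows the board near (315,220). The top view has the terminal box on the left near (300,190), the breaker on the right near (357,185), and the board slightly rotated. I'll enlarge both.

```bash
python3 - <<'E'
import cv2
t=cv2.imread("pics/top0.png")[145:255,258:402]; cv2.imwrite("pics/topc.png",cv2.resize(t,None,fx=5.5,fy=5.4,interpolation=cv2.INTER_CUBIC))
t=cv2.imread("pics/side0.png")[160:275,255:370]; cv2.imwrite("pics/sidec.png",cv2.resize(t,None,fx=5.2,fy=5.2,interpolation=cv2.INTER_CUBIC))
E
```

```text
(no output)
```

View pics/topc.png

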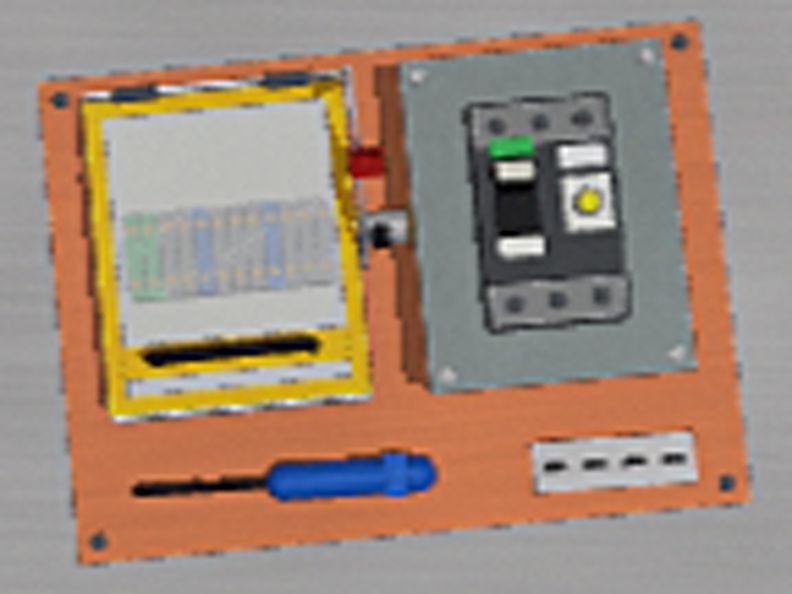

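View pics/sidec.png

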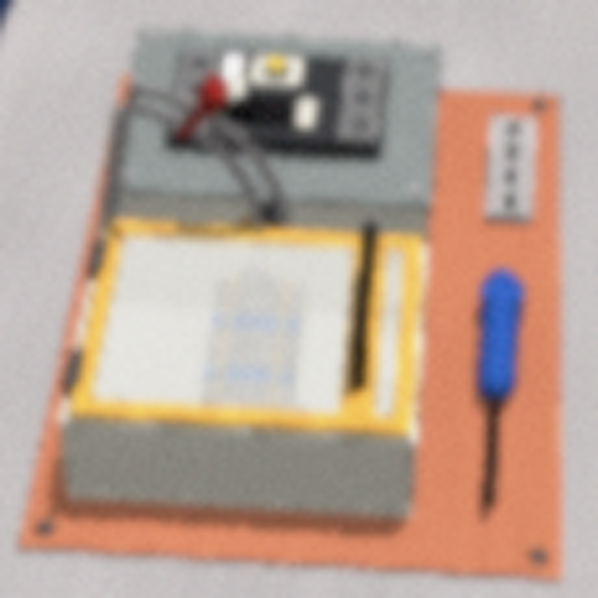

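Top crop:
- Lever tip is white at about (514,170), leaning away from the robot.
- Button is at (589,201), knob at (381,236), red clip at (366,162), handle ends at (145,357) and (320,345).

Side crop:
- Button is at (274,64), red clip at (212,90), knob at (268,215), handle runs (370,225) to (357,388).

Next I fit the board pose to these.

```bash
cat > h.py <<'E'
import numpy as np, cv2, json
from scipy.optimize import least_squares
def proj(c,P):
    R=cv2.Rodrigues(np.array(c["rvec"],float))[0]
    q=np.atleast_2d(P)@R.T+np.array(c["tvec"]); s=q[:,:2]/q[:,2:]
    s=s*(1+c["k1"]*(s**2).sum(1,keepdims=True))
    return s*[c["fx"],c["fy"]]+[c["cx"],c["cy"]]
def T(p): return np.array(p)/[5.5,5.4]+[258,145]-0.4
def S(p): return np.array(p)/5.2+[255,160]-0.4
def Rz(a): return np.array([[np.cos(a),-np.sin(a),0],[np.sin(a),np.cos(a),0],[0,0,1]])
def tri(ct,cs,pt,ps):
    f=lambda X:np.r_[proj(ct,X)[0]-pt,proj(cs,X)[0]-ps]
    r=least_squares(f,[.5,0,.1]); return r.x,r.fun
E
cat > fit.py <<'E'
from h import *
from station import imaging
ct,cs=imaging.read_camera("top"),imaging.read_camera("side")
hb=[(.11,.085,.08),(.11,-.085,.08),(-.11,-.085,.08),(-.11,.085,.08)]
tb=[(402,62),(660,40),(695,368),(432,392)]
# side: grey cover far/right corners and near edge
sb=[None,(140,35),(437,40),(425,205)]
# terminal box frame pts (z world): cover corners, handle ends
ht=[(.105,.085,.087),(-.107,.085,.087),(-.107,-.085,.087),(-.073,.05,.126),(-.073,-.05,.126)]
tt=[(82,98),(112,418),(370,395),(148,357),(317,345)]
st=[(72,412),(412,432),(423,238),(357,385),(370,226)]
def res(v,full=False):
    R=Rz(v[4]);o=[]
    for off,hs,a,b in((v[:2],hb,tb,sb),(v[2:4],ht,tt,st)):
        for P,p,q in zip(hs,a,b):
            W=R@np.array(P)+[off[0],off[1],0]
            o+=list(proj(ct,W)[0]-T(p))
            if q: o+=list((proj(cs,W)[0]-S(q))*.7)
    return np.array(o)
r=least_squares(res,[.53,-.1,.53,.1,.1],loss="soft_l1")
print("breaker,term,yaw",r.x.round(4)); print(res(r.x).round(1))
R=Rz(r.x[4]);print("offset in board frame",R[:2,:2].T@(r.x[2:4]-r.x[:2]))
for n,a,b in(("button",(589,201),(274,64)),("tip",(514,170),(233,70)),("clip",(366,162),(212,90)),("knob",(381,236),(268,215))):
    X,f=tri(ct,cs,T(a),S(b)); print(n,X.round(4),f.round(1),"board:",(R.T@(X-[r.x[0],r.x[1],0])).round(4),"term:",(R.T@(X-[r.x[2],r.x[3],0])).round(4))
json.dump(list(r.x),open("fit.json","w"))
E
python3 fit.py
```

```text
breaker,term,yaw [ 0.5683 -0.1005  0.546   0.1086  0.0979]
[-0.1  0.2 -0.1 -0.1  0.1 -0.8 -0.3 -0.1  0.   0.6  0.2 -0.2  0.3 -0.3
 -0.   0.3 -1.  -0.2 -0.6 -0.  -0.2 -0.   0.2 -0.1  0.  -0.2  0.8  0.4
  0.3 -5.7 -1.2 -0.  -0.   0.3]
offset in board frame [-0.00182139  0.21026373]
button [ 0.5752 -0.1258  0.1027] [-0.  -0.1  0.1  0. ] board: [ 0.0044 -0.0259  0.1027] term: [ 0.0062 -0.2361  0.1027]
tip [ 0.5923 -0.0755  0.1359] [-0.1 -0.5  0.5  0.1] board: [0.0263 0.0226 0.1359] term: [ 0.0281 -0.1877  0.1359]
clip [0.587  0.0169 0.1966] [ 0.  0. -0. -0.] board: [0.0301 0.115  0.1966] term: [ 0.0319 -0.0952  0.1966]
knob [0.5535 0.0078 0.0833] [-0.  -0.2  0.2  0. ] board: [-0.0042  0.1092  0.0833] term: [-0.0024 -0.1011  0.0833]
```

Fit is consistent: box spacing comes out at 210 mm, the knob sits at the expected radius and height, and the lever tip is 15 mm from the pivot. Next I check IK and the marker angle, then press the button.

```bash
cat >> h.py <<'E'
v=json.load(open("fit.json")); R=Rz(v[4]); B=np.array([v[0],v[1],0]); TB=np.array([v[2],v[3],0])
def qd(a): return [0,float(np.cos(a)),float(np.sin(a)),0]
QA=qd((v[4]+np.pi/2)/2); QB=qd((v[4]+np.pi/2)/2+np.pi/2)
def bp(x,y,z): return (R@[x,y,0]+B+[0,0,z]).tolist()
def tp(x,y,z): return (R@[x,y,0]+TB+[0,0,z]).tolist()
def snap(n,box,sc,name):
    from station import imaging
    c=imaging.read_camera(n); x0,y0,x1,y1=box
    cv2.imwrite(name,cv2.resize(cv2.cvtColor(c["img"],cv2.COLOR_RGB2BGR)[y0:y1,x0:x1],None,fx=sc,fy=sc,interpolation=cv2.INTER_CUBIC)); return c
E
python3 - <<'E'
from h import *
from station import manip,kin,eoat,imaging
for Q in(QA,QB):
    for p in(bp(.0044,-.0259,.13),tp(-.073,0,.123),tp(.105-.183*np.cos(1.0),0,.084+.183*np.sin(1.0)),tp(.105-.183*np.cos(1.23),0,.084+.183*np.sin(1.23))):
        q=kin.solve_ik(p,Q); print(None if q is None else np.round(q,2))
ct,cs=imaging.read_camera("top"),imaging.read_camera("side")
th=np.radians(range(34,60,4))
for r in(.095,.11,.128):
  for c,n,inv in((cs,"s",lambda u:(u+.4-[255,160])*5.2),(ct,"t",lambda u:(u+.4-[258,145])*[5.5,5.4])):
    P=np.array([tp(.105-r*np.cos(t),-.1,.084+r*np.sin(t)) for t in th]); print(r,n,inv(proj(c,P)).round(0).astype(int).tolist())
E
```

```text
[-0.63  0.63  1.01  1.88 -0.64  1.    0.77]
[-0.81  0.27  0.57  2.12 -0.2   0.8  -0.01]
[-0.8   0.26  0.62  1.85 -0.17  1.08 -0.02]
[-0.78  0.33  0.64  1.74 -0.21  1.14  0.02]
[-0.79  0.95  1.37  1.89 -1.01  1.23 -2.11]
[ 0.75  0.58 -1.24  2.05  0.66  0.99  2.4 ]
[ 0.7   0.53 -1.24  1.78  0.54  1.22  2.55]
[ 0.66  0.6  -1.24  1.68  0.59  1.3   2.54]
0.095 s [[224, 155], [218, 148], [211, 142], [204, 136], [196, 131], [188, 126], [179, 121]]
0.095 t [[375, 183], [374, 175], [374, 168], [373, 160], [372, 151], [372, 142], [371, 132]]
0.11 s [[243, 146], [236, 139], [228, 132], [219, 125], [210, 118], [201, 112], [191, 107]]
0.11 t [[377, 200], [376, 192], [375, 183], [375, 174], [374, 164], [373, 153], [372, 142]]
0.128 s [[265, 136], [257, 127], [248, 119], [238, 111], [228, 103], [216, 96], [205, 90]]
0.128 t [[379, 222], [378, 212], [377, 202], [376, 191], [375, 179], [374, 167], [373, 154]]
```

```bash
python3 - <<'E'
from h import *
from station import manip,kin,eoat
p=manip.state()["eef_pos"]
manip.move_linear([p[0],p[1],.36]); eoat.close(30)
manip.move_pose(bp(.0044,-.0259,.33),QA)
manip.move_linear(bp(.0044,-.0259,.165),vel=.12)
manip.sleep(.2)
g=manip.move_linear(bp(.0044,-.0259,.118),vel=.015,guard=2.5); s=manip.state(); z=s["eef_pos"][2]
print(g,z,s["wrist_force"],s["time_s"])
if g:
    g=manip.move_linear(bp(.0044,-.0259,z-.006),vel=.015,guard=9); manip.sleep(.4); s=manip.state(); print(g,s["eef_pos"],s["wrist_force"])
snap("top",(328,150,398,220),8,"pics/a.png")
print(manip.state()["time_s"])
E
```

```text
True 0.1237173545712595 [ 0.17232757 -0.53750909  2.7120007 ] 8.9583
True [ 0.57535341 -0.12584163  0.12223706] [-0.75977125  0.0662694   5.33356499]
9.6667
```

View pics/a.png

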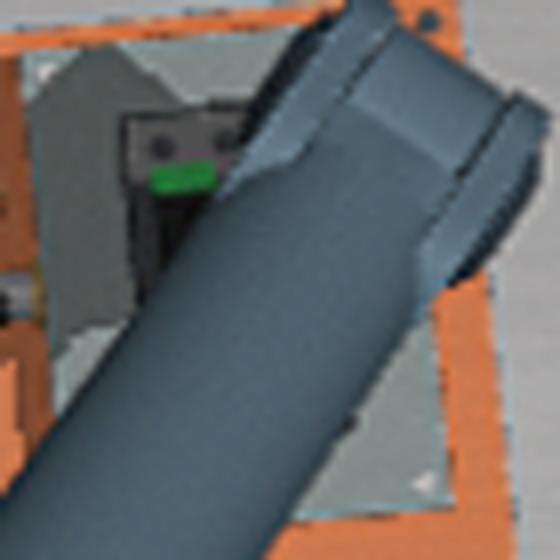

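The arm hides the lever foot in this view. The white tip below the green label at (185,180) is gone, so the lever has dropped, and the button is about 4.8 mm in. Next I lift off and push the lever up.

```bash
python3 - <<'E'
from h import *
from station import manip,kin,eoat
manip.move_linear(bp(.0044,-.0259,.165),vel=.08)
manip.move_linear(bp(-.043,.0201,.165),vel=.12)
print(manip.move_linear(bp(-.043,.0201,.126),vel=.05,guard=8))
manip.sleep(.1)
s=manip.state();f0=np.array(s["wrist_force"])
g=manip.move_linear(bp(.020,.0201,.126),vel=.02,guard=10); manip.sleep(.2); s=manip.state()
print(g,(R.T@(np.array(s["eef_pos"])-B)).round(4),(np.array(s["wrist_force"])-f0).round(2))
x=(R.T@(np.array(s["eef_pos"])-B))[0]
manip.move_linear(bp(-.043,.0201,.126),vel=.06)
manip.move_linear(bp(-.043,.0201,.29),vel=.2)
manip.move_linear(tp(-.073,0,.29),vel=.2); eoat.let_go()
snap("top",(328,150,398,220),8,"pics/b.png")
print(manip.state()["time_s"])
E
```

```text
False
True [-0.0051  0.0199  0.1247] [-2.78 -0.02  3.49]
17.95
```

View pics/b.png

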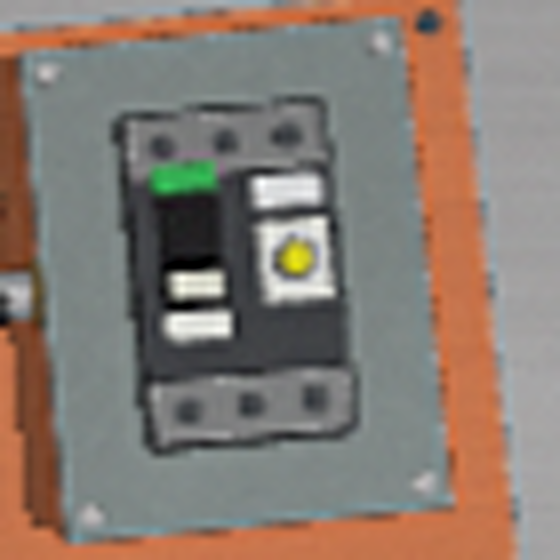

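The lever is still dropped, with its tip at (196,283) and the off label at (198,325). At 25 mm above the pivot the push needs nearly twice the tip force, so the guard tripped early. I'll push higher with a larger guard.

```bash
python3 - <<'E'
from h import *
from station import manip,kin,eoat
eoat.close(30)
manip.move_linear(bp(-.043,.0201,.29),vel=.25)
manip.move_linear(bp(-.043,.0201,.132),vel=.15)
manip.sleep(.1)
f0=np.array(manip.state()["wrist_force"]); x=-.020
manip.move_linear(bp(x,.0201,.132),vel=.05,guard=25)
while x<.022:
    x+=.004; g=manip.move_linear(bp(x,.0201,.132),vel=.03,guard=20); s=manip.state(); f=np.array(s["wrist_force"])-f0
    print(g,(R.T@(np.array(s["eef_pos"])-B)).round(4),(R.T@f).round(1))
    if g or np.linalg.norm(f)>22: break
manip.sleep(.2)
manip.move_linear(bp(-.043,.0201,.132),vel=.08)
manip.move_linear(bp(-.043,.0201,.29),vel=.25)
manip.move_linear(tp(-.073,0,.29),vel=.25); eoat.let_go()
snap("top",(328,150,398,220),8,"pics/c.png")
print(manip.state()["time_s"])
E
```

```text
False [-0.0162  0.0196  0.1333] [-4.8  0.7  9.9]
False [-0.0119  0.0198  0.1319] [-2.5 -0.3  2.8]
False [-0.008   0.02    0.1317] [-1.6 -1.1  1.3]
False [-0.0046  0.02    0.1317] [-2.8 -0.9  2.2]
False [-0.002   0.02    0.1317] [-6.8  0.1  6. ]
False [0.0004 0.02   0.1317] [-11.5   0.6   8.8]
False [0.009  0.0205 0.132 ] [-0.2  0.2 -0.2]
False [0.0123 0.0206 0.132 ] [-2.6  1.   2.2]
False [0.015  0.0204 0.1316] [-5.   0.8  2.3]
False [0.0156 0.0203 0.1314] [-12.1   3.2   7. ]
False [0.0161 0.0202 0.1313] [-19.4   4.1  14.9]
28.3917
```

View pics/c.png

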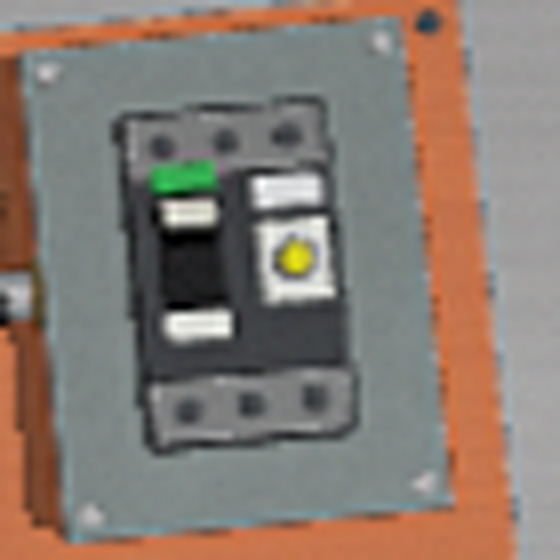

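The lever is back up: tip at (190,212), same place as at the start, and the button is out at (297,257). Now the cover.

```bash
cat >> h.py <<'E'
P0=np.arctan2(42,178); RH=np.hypot(.178,.042)
def hp(th,d=(0,0)): a=P0+th; return tp(.105-RH*np.cos(a)+d[0],0,.087+RH*np.sin(a)+d[1])
E
python3 - <<'E'
from h import *
from station import manip,kin,eoat
print(manip.move_linear(hp(0),vel=.12,guard=12))
eoat.close(35); s=manip.state(); print(s["width"],s["grasp_force"],(R.T@(np.array(s["eef_pos"])-TB)).round(4),np.round(s["wrist_force"],1))
for d in range(7,51,7):
    manip.move_linear(hp(np.radians(d)),vel=.06); s=manip.state(); print(d,np.round(s["wrist_force"],1),round(s["grasp_force"],1))
manip.sleep(.3)
snap("top",(290,150,350,210),6,"pics/d.png"); snap("side",(265,150,345,225),6,"pics/e.png")
a,b=cv2.imread("pics/d.png"),cv2.imread("pics/e.png")
h=max(a.shape[0],b.shape[0]); im=np.zeros((h,a.shape[1]+b.shape[1],3),np.uint8); im[:a.shape[0],:a.shape[1]]=a; im[:b.shape[0],a.shape[1]:]=b
im=im[:, :]; print(im.shape); cv2.imwrite("pics/de.png",cv2.resize(im,(780,int(h*780/im.shape[1])))) 
print(manip.state()["time_s"],manip.state()["width"])
E
```

```text
False
0.10719251301050814 33.96933674812317 [-7.150e-02  1.000e-04  1.293e-01] [ 3.9 -0.9 -5.2]
7 [ 6.2  0.3 -5.7] 33.9
14 [ 6.3  0.8 -7.1] 34.0
21 [ 5.5  1.6 -7.8] 34.0
28 [ 2.   1.4 -6.4] 34.0
35 [-5.7  0.8  2. ] 34.4
42 [-8.4  1.8  5.7] 34.6
49 [-8.2  0.7  8.5] 35.5
(450, 840, 3)
34.6417 0.09970935532284281
```

View pics/de.png

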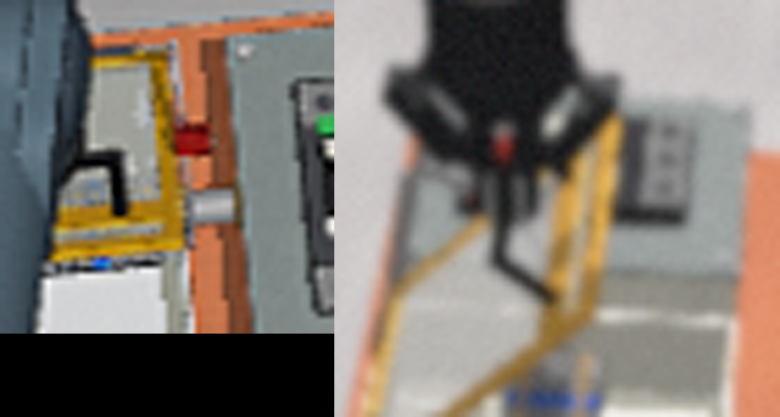

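The cover is up at about 49° and held. The red clip is at (192,138) in the top crop and (503,145) in the side crop, the inner end of the marker line is at (468,200), and the cover's near-right corner is at (183,250) in the top crop and (592,318) in the side crop. From these I compute the cover and marker angles.

```bash
python3 - <<'E'
from h import *
from station import manip,imaging
s=manip.state(); e=R.T@(np.array(s["eef_pos"])-TB); print("tcp theta",np.degrees(np.arctan2(e[2]-.087,.105-e[0])-P0), "r",np.hypot(e[2]-.087,.105-e[0]),"cmd err",np.array(s["eef_pos"])-hp(np.radians(49)),s["time_s"])
ct,cs=imaging.read_camera("top"),imaging.read_camera("side")
def plane(c,px,y):
    f=lambda u:proj(c,tp(u[0],y,u[1]))[0]-px
    u=least_squares(f,[.03,.17]).x; d=(.105-u[0],u[1]-.084); return round(np.degrees(np.arctan2(d[1],d[0])),1),round(np.hypot(*d),4)
for y in(-.092,-.095,-.1): print(y,"line inner",plane(cs,S((183,132)),y),"clip side",plane(cs,S((212,90)),y),"mid line",plane(cs,S((197,111)),y))
# clip in top: angle for given r
for r in(.125,.130,.135):
    print(r,[np.round(np.degrees(least_squares(lambda a:proj(ct,tp(.105-r*np.cos(a[0]),-.097,.084+r*np.sin(a[0])))[0][1]-T((366,162))[1],[.9]).x[0]),1)])
# cover corner
k=.9286*6
pt=np.array([290+183/k,150+250/k])-.4; ps=np.array([265+(592-334)/k,150+318/k])-.4
X,f=tri(ct,cs,pt,ps); x=R.T@(X-TB); print("corner",x.round(4),f.round(1),np.degrees(np.arctan2(x[2]-.084,.105-x[0])),np.hypot(x[2]-.084,.105-x[0]))
for px,c in((pt,ct),(ps,cs)): print(plane(c,px,-.085))
E
```

```text
tcp theta 49.22242573787434 r 0.18513526322231383 cmd err [-0.00043857  0.00028493  0.00232244] 34.6417
-0.092 line inner (np.float64(55.6), np.float64(0.0949)) clip side (np.float64(57.4), np.float64(0.1369)) mid line (np.float64(56.8), np.float64(0.1159))
-0.095 line inner (np.float64(54.9), np.float64(0.0924)) clip side (np.float64(57.0), np.float64(0.1345)) mid line (np.float64(56.3), np.float64(0.1134))
-0.1 line inner (np.float64(53.6), np.float64(0.0883)) clip side (np.float64(56.2), np.float64(0.1305)) mid line (np.float64(55.3), np.float64(0.1094))
0.125 [np.float64(55.0)]
0.13 [np.float64(56.1)]
0.135 [np.float64(57.1)]
corner [-0.0214 -0.0832  0.0741] [-0.  -0.4  0.4  0. ] -4.479369955752164 0.12682704694973937
(np.float64(72.1), np.float64(0.5642))
(np.float64(-5.3), np.float64(0.1255))
```

```bash
python3 - <<'E'
from h import *
from station import manip,imaging
k=.9286*6
ct,cs=imaging.read_camera("top"),imaging.read_camera("side")
row=np.array([290+183/k,150+250/k])-.4; srow=np.array([265+(620-334)/k,150+112/k])-.4
for d in(45,47,49,51,53): 
    a=np.radians(d); P=tp(.105-.212*np.cos(a)-.003*np.sin(a)*-1,-.085,.084+.212*np.sin(a)); print(d,proj(ct,P)[0]-row,proj(cs,P)[0]-srow)
manip.move_linear(hp(np.radians(56)),vel=.04); manip.sleep(.5)
s=manip.state(); e=R.T@(np.array(s["eef_pos"])-TB); print("tcp theta",np.degrees(np.arctan2(e[2]-.087,.105-e[0])-P0),np.round(s["wrist_force"],1),s["grasp_force"],s["time_s"])
a=snap("top",(290,150,350,210),6,"pics/f.png"); b=snap("side",(265,150,345,225),6,"pics/g.png")
a,b=cv2.imread("pics/f.png"),cv2.imread("pics/g.png"); im=np.zeros((450,840,3),np.uint8); im[:360,:360]=a; im[:,360:]=b
cv2.imwrite("pics/fg.png",cv2.resize(im,(780,418),interpolation=cv2.INTER_AREA))
E
```

```text
45 [0.57082601 1.98514329] [1.70746848 1.68876991]
47 [0.40205516 0.18048387] [0.04121654 0.36817351]
49 [ 0.22769154 -1.68647949] [-1.68704587 -0.91613377]
51 [ 0.04797215 -3.61323466] [-3.47510366 -2.16192469]
53 [-0.13684942 -5.59708727] [-5.32060031 -3.36701592]
tcp theta 56.43154062376716 [-6.   1.   6.9] 35.86187124252319 36.05
```

View pics/fg.png

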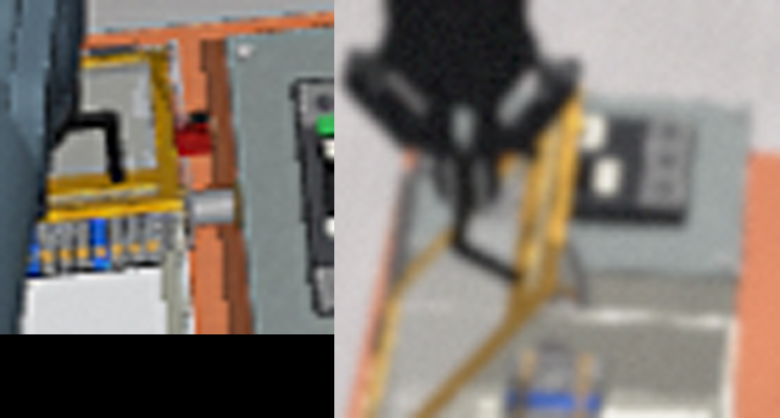

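The black knob shows just past the red clip at (199,118) in the top crop, which puts the cover at about 56°. That agrees with the TCP angle (56.4°) and the marker (55 to 57°). The cover is held at 36 N and the lever is still up, so I'm handing it in.

```bash
python3 -c "
from station import job
print(job.job_done())"
```

```text
the job is handed in; nothing more can be done
None
```

I handed the job in at about 36 s of the 67 s limit, with no verdict shown: the test button dropped the lever, the lever was reset to on (second push), and the gripper is holding the cover at about 56°, within 2° of the red marker by my measurements.

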